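Make up an extraction kit and a PCR set-up kit from the bench stock

TASK

Make up two kits from the stock standing in the middle of the bench. The long tray is the extraction kit: the pipette-tip box goes in its large compartment, and the tall white bottle and the large amber jar go one in each of its two square compartments. The short tray is the PCR set-up kit: the aluminium cold block goes in its long compartment and the square bottle in its square one; stand everything upright, flat on the tray's floor, and leave the small white bottle and the small amber jar where they are.

Things in the scene. Friction and masses are not known exactly. Their poses are not given: they have to be found in the camera images.
- long_tray: Low grey divided tray, fixed, 236 (its x) by 112 (its y) mm outside; floor 5 thick, walls 4 thick, 16 high. Origin: centre of underside, z up. Large compartment 84 (x) by 104 (y), centred at x -72, y 0; two square ones, each 68 (x) by 66 (y), centred at x 8, y 19 and x 80, y 19. A trough with a marker pen on the -y side of the square ones stays as it is.
- short_tray: Low grey divided tray, fixed, 138 (its x) by 116 (its y) mm outside; floor 5 thick, walls 4 thick, 16 high. Origin: centre of underside, z up. Long compartment 62 (x) by 108 (y), centred at x -34, y 0; square one 64 by 64, centred at x 33, y 22. A small trough with a strip of tube caps on the -y side of the square one stays as it is.
- tip_box: Pipette-tip box with a shut clear lid over a grey base, 58 mm (its x) by 80 mm (its y) and 54 mm high, straight sides, about 130 g. Loose. Origin at the centre of its underside, z up.
- tall_bottle: Tall round white plastic bottle: body 40 mm in diameter up to 61 mm height, then a shoulder and a narrower screw cap (26 mm), 88 mm high in all, about 100 g. Loose. Origin at the centre of its underside, z up.
- large_jar: Large amber glass jar with a grey screw lid: body 50 mm in diameter up to 37 mm height, lid 47 mm in diameter from 41 mm to the top, 56 mm high in all, about 150 g. Loose. Origin at the centre of its underside, z up.
- cold_block: Aluminium cold block with two rows of four wells in its top, 40 mm (its x) by 84 mm (its y) and 48 mm high, about 350 g. Loose. Origin at the centre of its underside, z up.
- square_bottle: Square off-white plastic bottle with a round screw cap: body 42 by 42 mm with flat sides up to 56 mm height, cap 33 mm in diameter from 64 mm to the top, 78 mm high in all, about 110 g. Loose. Origin at the centre of its underside, z up, x and y square to its sides.
- small_bottle: Spare stock, not wanted: small round white bottle, 30 mm in diameter and 56 mm high. Loose, stays where it is. Origin at the centre of its underside.
- small_jar: Spare stock, not wanted: small amber jar with a grey lid, 36 mm in diameter and 44 mm high. Loose, stays where it is. Origin at the centre of its underside.
Not all that is in view belongs to the job. Leave any blue or pink look-alike of the tall_bottle alone.

How it is judged:
By the outcome, as a careful person would: the job done as asked, in the order asked, and still so for the second after the job is handed in, with the robot touching nothing.
It also fails if it takes over 144 s, if anything falls off the work surface, if the arm or the gripper's body presses on something with over 40 N, if the wrist force passes 120 N, or if a joint passes its speed limit or range.

ROBOT

A 6-joint arm with a two-finger parallel gripper is mounted at the origin on the work surface. World frame = base frame: x ahead of the robot, y to its left, z up, the work surface at z = 0. Lengths are in m, angles in rad, forces in N, time in s.
With the tool pointing down it reaches from about 0.3 to 0.875 m from the base axis. Payload 6.4 kg.
Tool frame: the origin (TCP) lies at the centre of the arm's flange, where the gripper is bolted on; the fingertips stand 173 mm ahead of it and the grasp point (between the pads) lies 155 mm ahead of it (r.tcp_to_tips is the distance from the TCP to the fingertips, in m); z points along the fingers, y is the line along which they close (so a half turn about z gives the same grasp; the last joint's range is limited). The gripper opens to 85 mm and grips with 20 to 120 N. Pads are 22 mm wide; open, the fingers measure 114 mm over their backs; the gripper's body (76 mm by 85 mm) begins 54 mm behind the grasp point. The pads swing forward as they close: fully open they stand 13 mm farther back than shut.
Start: joints at [-0.206, 0.181, 1.607, -0, 1.354, -0.206], TCP at [0.575, 0, 0.405] pointing down, gripper open.
Joint ranges: [-2.99, 2.99], [-0.89, 2.07], [0.3, 2.58], [-1.14, 4.28], [0, 2.63], [-3.12, 3.12]. Speed limits (rad/s): [2.57, 2.57, 3.01, 3.14, 3.14, 3.14].

INTERFACE

Orientations are given as a unit quaternion [x, y, z, w].
In Python, from rig import r, viewer, workorder gives the robot as it stands. The module is installed in compiled form; this text tells all that it offers.
- The arm moves only by the tool carry_out, never from a script. Its arguments are lists of equal length, an entry for each row: "xyz": the shift along the tool's x, y, z in cm, a list of three; "rotation": the turn, a rotation vector about the tool's x, y, z in rad, a list of three; "hand": the opening, from 0 (shut) to 1 (fully open). A call has 1 to 5 rows; each row is the pose to reach, as a shift and turn from the pose commanded when the call began, along the tool's axes at that moment; what a row does not reach only later rows make up. A row lasts 1/10 s, in which the tool goes at most 50 mm and 8.59 degrees, less where a joint would pass 70% of its speed; a pose out of reach is approached as far as the arm can. A call with a gripper value outside its range is refused whole. The fingers move at their own pace and stop on an object; "squeeze" is the grip in N (left out, the last holds). Time passes only in rows, so rows that repeat a pose let the fingers close. It gives the time, the measured TCP pose, the force, the opening and the grip force at its end, in the units of the state.
- r.get_state(): the state, without advancing time (a new reading comes with each control period).
- viewer.snapshot(name): name is "scene" or "side" or "wrist"; returns a dict with "image" (480x640x3 uint8, blue, green, red), "range_z" (480x640 float32, m along the optical axis (not along the pixel's ray), 0 where there is no reading), "intrinsics" (3x3 intrinsics, pixels), "R" (3x3) and "t" (3): a world point X has camera coordinates R X + t; the wrist camera has in their place "T_tool_cam" (4x4, takes a point from camera to tool coordinates, whose origin is the TCP and whose axes are the flange's). Camera axes: x right, y down, z forward; pixel columns grow to the right and rows downward; lengths in m; the calibration is good to about 2 mm. A picture is of the moment at which its call begins: read the wrist's pose just before it.
- workorder.hand_in(): hands the job in; it is judged then, once.
The state is a dict: "time_s": time; "q": joint angles; "dq": joint speeds; "effort": joint torques, N m; "tcp_pos": TCP position; "eef_rot": TCP orientation; "contact_force": force on the tool from outside, world axes, zero at the start; "torque": the same for the moment, N m; "finger_gap": finger opening in m; "gripper_force": force on a finger pad.
Only numpy, scipy, OpenCV 4.12 (cv2) and the standard library are available. Lean on these libraries where they do the work, as an engineer would, in place of code of your own. Each camera call takes 0.05 s, during which the arm holds its last target. There are 200 camera calls.

## Working session

There is one attempt and no reset: what is moved stays moved. The work goes in short steps, Python scripts to look and compute and a tool call to move; the robot and the scene stay as the last step left them, time stands still between calls to the robot, and variables do not carry over. Pictures are saved under pics/ and viewed, at most 14 in all, crops included, and the job is handed in when it is done.

Besides the shell and the picture viewer there is one more tool, called after "Emit:" as a command line: name --argument value ..., lists and objects as JSON in quotes. carry_out: Moves the arm, as the interface text tells. Its arguments: {"type":"object","properties":{"xyz":{"type":"array"},"rotation":{"type":"array"},"hand":{"type":"array"},"squeeze":{"type":"number"}},"required":["xyz","rotation","hand"]}

```bash
mkdir -p pics; python3 - <<'E'
from rig import r, viewer, workorder
import cv2, numpy as np, pickle
s=r.get_state(); print(s['time_s'],s['tcp_pos'],s['eef_rot'],s['finger_gap'])
for n in ['scene','side','wrist']:
    d=viewer.snapshot(n); cv2.imwrite(f'pics/{n}0.png',d['image']); pickle.dump((s,d),open(f'{n}0.pkl','wb'))
    print(n,d['intrinsics'].tolist(),[np.round(d[k],3).tolist() for k in d if k in('R','t','T_tool_cam')])
E
```

```text
0.0 [5.74740710e-01 6.96735201e-05 4.03766924e-01] [ 7.07102679e-01  7.07110315e-01 -4.91553430e-04 -7.50016814e-04] 0.08524340323967586
scene [[475.5979757197847, 0.0, 313.42029421047056], [0.0, 475.5979757197847, 238.34090076429902], [0.0, 0.0, 1.0]] [[[-0.503, 0.864, 0.004], [0.48, 0.283, -0.83], [-0.719, -0.415, -0.557]], [0.307, -0.249, 1.45]]
side [[436.51019370364907, 0.0, 323.94474569471527], [0.0, 436.51019370364907, 239.37791966877705], [0.0, 0.0, 1.0]] [[[0.919, -0.394, 0.008], [-0.221, -0.53, -0.819], [0.327, 0.751, -0.574]], [-0.539, 0.171, 0.574]]
wrist [[379.1536557648222, 0.0, 323.85143584160767], [0.0, 379.1536557648222, 233.51007437790557], [0.0, 0.0, 1.0]] [[[0.001, -0.957, -0.29, 0.075], [1.0, 0.001, -0.0, -0.0], [0.0, -0.29, 0.957, 0.031], [0.0, 0.0, 0.0, 1.0]]]
```

View pics/scene0.png

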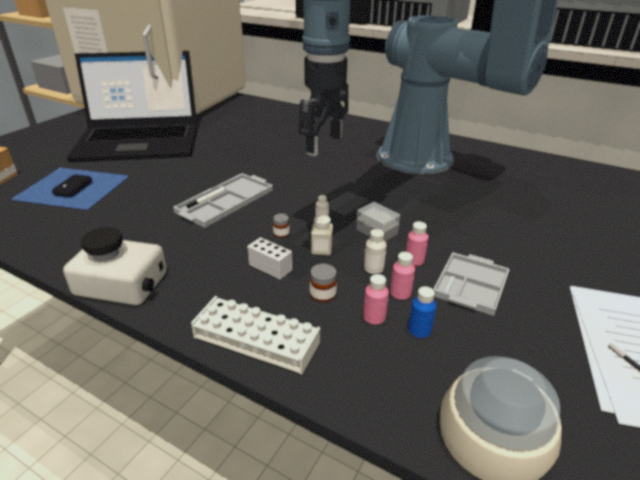

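View pics/side0.png

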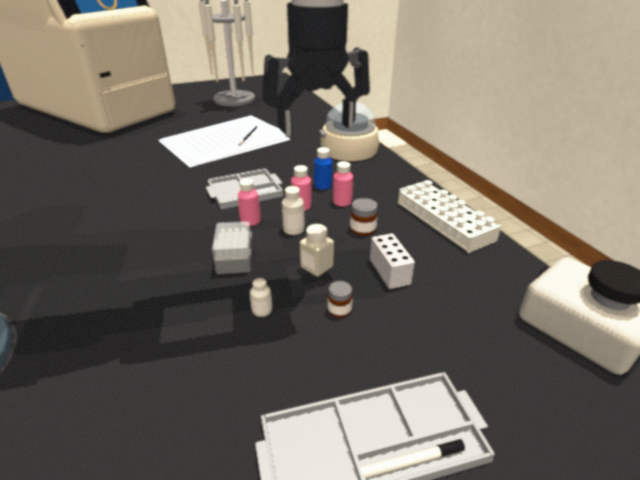

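View pics/wrist0.png

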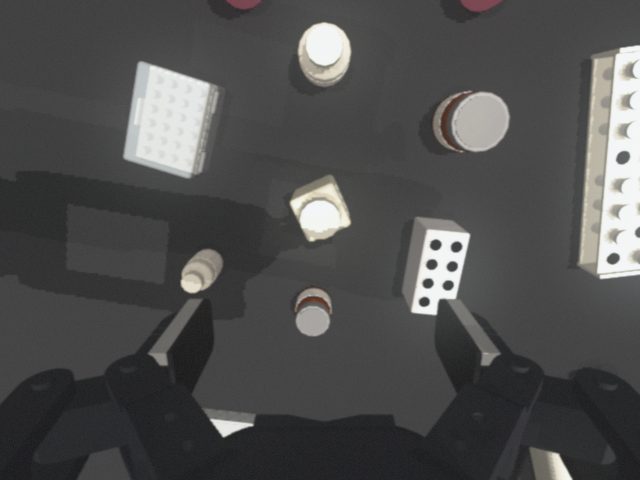

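The scene view shows the long tray at (225,198) on the robot's right (-y) and the short tray at (472,282) on its left. In the wrist view the stock is:
- tip box (172,120)
- tall white bottle (323,50)
- large jar (475,120)
- square bottle (320,212)
- cold block (437,268)
- small bottle (200,270) and small jar (313,312), which stay where they are

The blue and pink look-alikes are at +y.

```bash
cat > h.py <<'E'
import numpy as np, cv2, pickle
from scipy.spatial.transform import Rotation as Ro
def cloud(s,d):
    Z=d['range_z']; K=d['intrinsics']; v,u=np.nonzero(Z>0); z=Z[v,u]
    P=np.c_[(u-K[0,2])/K[0,0]*z,(v-K[1,2])/K[1,1]*z,z]
    if 'T_tool_cam' in d:
        T=d['T_tool_cam']; P=P@T[:3,:3].T+T[:3,3]
        P=P@Ro.from_quat(s['eef_rot']).as_matrix().T+s['tcp_pos']
    else: P=(P-d['t'])@d['R']
    return P,d['image'][v,u],u,v
E
python3 - <<'E'
from h import *
X0,X1,Y0,Y1=.25,.85,-.5,.45
for n in ['scene','side','wrist']:
    s,d=pickle.load(open(n+'0.pkl','rb')); P,C,u,v=cloud(s,d)
    m=(P[:,0]>X0)&(P[:,0]<X1)&(P[:,1]>Y0)&(P[:,1]<Y1)&(P[:,2]<.12)
    P,C=P[m],C[m]; o=np.argsort(P[:,2]); P,C=P[o],C[o]
    print(n,'table z',np.median(P[P[:,2]<.008,2]))
    b=P[(P[:,2]>.01)]
    if n=='wrist':
        b=b[b[:,2]<.11]
    # rasterise 2mm and components
    H=np.zeros((475,300),np.uint8); ij=np.c_[(b[:,1]-Y0)/.002,(b[:,0]-X0)/.002].astype(int); H[ij[:,0],ij[:,1]]=255
    H=cv2.morphologyEx(H,cv2.MORPH_CLOSE,np.ones((3,3)))
    k,L,st,c=cv2.connectedComponentsWithStats(H)
    lab=L[ij[:,0],ij[:,1]]
    for i in range(1,k):
        if st[i,4]<60: continue
        q=b[lab==i]; top=q[:,2].max(); t=q[q[:,2]>np.percentile(q[:,2],99)-.006]
        (cx,cy),(w,h),a=cv2.minAreaRect((t[:,:2]*1000).astype(np.float32))
        print(' top %.0f rect c (%.0f %.0f) %.0fx%.0f a%.0f | bbox x %.0f..%.0f y %.0f..%.0f'%(1000*np.percentile(q[:,2],99),cx,cy,w,h,a,*(1000*np.r_[q[:,0].min(),q[:,0].max(),q[:,1].min(),q[:,1].max()])),t.shape[0])
E
```

```text
scene table z -0.0010210585082618775
 top 18 rect c (508 -321) 117x261 a82 | bbox x 376..638 y -393..-250 739
 top 109 rect c (847 -301) 31x5 a90 | bbox x 800..850 y -316..-216 19
 top 45 rect c (564 -113) 33x29 a33 | bbox x 546..582 y -130..-95 106
 top 50 rect c (681 -62) 85x43 a84 | bbox x 657..706 y -108..-18 507
 top 56 rect c (453 -67) 20x17 a30 | bbox x 443..469 y -81..-53 35
 top 45 rect c (835 43) 29x160 a0 | bbox x 813..850 y -73..134 338
 top 79 rect c (572 -2) 33x30 a37 | bbox x 553..598 y -26..23 119
 top 55 rect c (447 72) 80x61 a71 | bbox x 407..485 y 26..118 510
 top 58 rect c (700 71) 46x47 a78 | bbox x 674..726 y 49..98 323
 top 88 rect c (575 123) 24x25 a36 | bbox x 562..596 y 104..144 90
 top 88 rect c (504 185) 29x24 a26 | bbox x 491..527 y 166..206 92
 top 88 rect c (708 183) 25x24 a74 | bbox x 695..729 y 165..204 135
 top 88 rect c (621 200) 25x25 a65 | bbox x 608..642 y 180..220 115
 top 89 rect c (698 267) 25x25 a69 | bbox x 684..718 y 246..286 151
 top 17 rect c (526 311) 163x116 a1 | bbox x 443..607 y 251..371 896
 top 120 rect c (827 419) 62x46 a90 | bbox 
[... 1170 characters left out ...]
353156747954136
 top 71 rect c (815 -268) 13x39 a25 | bbox x 805..834 y -348..-249 309
 top 18 rect c (465 -262) 6x52 a82 | bbox x 438..491 y -267..-256 232
 top 46 rect c (562 -113) 33x32 a51 | bbox x 544..580 y -130..-95 840
 top 50 rect c (680 -62) 84x40 a84 | bbox x 656..704 y -105..-19 3410
 top 57 rect c (453 -68) 19x19 a89 | bbox x 439..468 y -82..-53 359
 top 45 rect c (837 42) 16x159 a8 | bbox x 811..850 y -72..132 1417
 top 80 rect c (570 -3) 32x32 a62 | bbox x 544..596 y -29..23 1249
 top 56 rect c (445 72) 80x58 a73 | bbox x 406..484 y 27..118 7299
 top 58 rect c (698 72) 46x46 a90 | bbox x 673..722 y 48..98 2759
 top 90 rect c (573 123) 25x25 a4 | bbox x 554..593 y 103..142 1204
```

```bash
python3 - <<'E'
from h import *
out=[]
for n,(xa,xb,ya,yb) in [('side',(.36,.66,-.41,-.23)),('scene',(.36,.66,-.41,-.23)),('scene',(.43,.63,.24,.38)),('side',(.43,.63,.24,.38))]:
    s,d=pickle.load(open(n+'0.pkl','rb')); sc=2.0 if xb-xa>.25 else 2.8
    c=np.array([[xa,yb],[xb,yb],[xb,ya],[xa,ya]]); X=np.c_[c,np.full(4,.016)]
    p=(X@d['R'].T+d['t'])@d['intrinsics'].T; p=(p[:,:2]/p[:,2:]).astype(np.float32)
    w,h=int((xb-xa)*1000*sc),int((yb-ya)*1000*sc)
    M=cv2.getPerspectiveTransform(p,np.float32([[0,0],[w,0],[w,h],[0,h]]))
    im=cv2.warpPerspective(d['image'],M,(w,h),flags=cv2.INTER_CUBIC); cv2.putText(im,n,(5,15),0,.5,(0,255,255))
    out.append(cv2.resize(im,(600,h)) if w!=600 else im)
    print(n,w,h)
a=np.vstack([out[0],out[1]]); cv2.imwrite('pics/ortho_long.png',a[:600])
b=np.hstack([o[:,:400] if 0 else cv2.resize(o,(400,280)) for o in out[2:]]); cv2.imwrite('pics/ortho_short.png',b)
cv2.imwrite('pics/ortho.png',np.vstack([np.hstack([cv2.resize(out[0],(400,240)),cv2.resize(out[1],(400,240))]),b]))
E
```

```text
side 600 359
scene 600 359
scene 560 392
side 560 392
```

View pics/ortho.png

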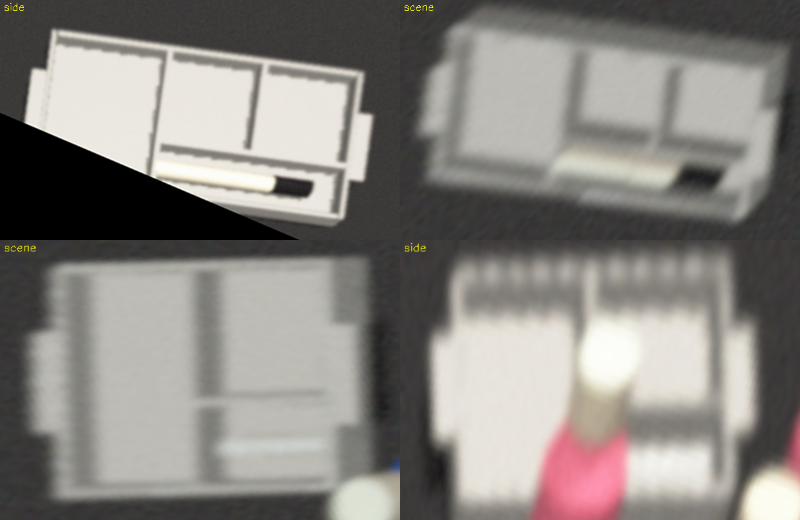

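Rectified views (right = +x, up = +y) show the long tray with its large compartment at -x and its squares on the +y side, yaw about -8°. The short tray has its long compartment at -x and its square at +x/+y, yaw about +1°. Next I'll refine the yaws and write a planning helper.

```bash
cat > plan.py <<'E'
# usage: plan.py x y z yaw(deg of closing line from world x, mm/deg)  -> shift (cm) and rotation in current tool axes
import sys; from h import *; from rig import r
s=r.get_state(); R=Ro.from_quat(s['eef_rot']).as_matrix()
x,y,z,a=map(float,sys.argv[1:5]); yd=R[:,1]; cur=np.degrees(np.arctan2(yd[1],yd[0]))
da=(a-cur+90)%180-90
if len(sys.argv)>5: da=a-cur
sh=R.T@(np.array([x,y,z])/1000-s['tcp_pos'])*100
print('t',round(s['time_s'],2),'tcp',np.round(s['tcp_pos']*1000,1),'yaw',round(cur,2),'tilt',round(np.degrees(np.arccos(-R[2,2])),2),'q6',round(s['q'][5],2),'gap',round(s['finger_gap']*1000,1),'gf',np.round(s['gripper_force'],1),'F',np.round(s['contact_force'],1))
print('shift cm',np.round(sh,2),'rz',round(-np.radians(da),3))
E
python3 - <<'E'
from h import *
from scipy.optimize import minimize
# tray outer rectangle from points with z in 8..20mm: edge test via rectangle fit to wall tops
for nm,(xa,xb,ya,yb),(W,H),g in [('long',(.36,.66,-.42,-.23),(236,112),(508,-322,-8)),('short',(.43,.63,.235,.385),(138,116),(526,310,1))]:
  for cam in ['scene','side']:
    s,d=pickle.load(open(cam+'0.pkl','rb')); P,_,_,_=cloud(s,d)
    m=(P[:,0]>xa)&(P[:,0]<xb)&(P[:,1]>ya)&(P[:,1]<yb)&(P[:,2]>.0025)&(P[:,2]<.02); Q=P[m,:2]*1000
    n=P[m,2]*1000
    def cost(p):
        c,sn=np.cos(np.radians(p[2])),np.sin(np.radians(p[2])); q=(Q-p[:2])@np.array([[c,-sn],[sn,c]])
        ex=np.maximum(abs(q[:,0])-W/2,0); ey=np.maximum(abs(q[:,1])-H/2,0)
        top=n>14.5; din=np.minimum(W/2-abs(q[:,0]),H/2-abs(q[:,1])); 
        return np.sum(np.minimum(np.hypot(ex,ey),4))
    o=minimize(cost,g,method='Nelder-Mead',options=dict(initial_simplex=np.array(g)+np.array([[0,0,0],[4,0,0],[0,4,0],[0,0,2]])))
    print(nm,cam,np.round(o.x,2),len(Q))
s,d=pickle.load(open('wrist0.pkl','rb')); P,_,_,_=cloud(s,d); Q=P*1000
for nm,(cx,cy),zr,L in [('square',(570,-3),(30,57),40),('tip',(445,72),(20,57),60),('block',(680,-62),(20,51),60)]:
    m=(np.hypot(Q[:,0]-cx,Q[:,1]-cy)<L)&(Q[:,2]>zr[0])&(Q[:,2]<zr[1])
    print(nm,cv2.minAreaRect(Q[m,:2].astype(np.float32)))
E
python3 plan.py 445 72 300 -17
```

```text
long scene [ 508.72 -321.59   -7.88] 2385
long side [ 506.59 -322.93   -7.97] 18778
short scene [527.29 311.11   1.59] 2915
short side [524.97 309.66   1.55] 1597
square ((570.1377563476562, -2.6936702728271484), (42.488346099853516, 42.03551483154297), 24.000534057617188)
tip ((445.72894287109375, 71.92330932617188), (80.06915283203125, 60.271881103515625), 72.80453491210938)
block ((679.9514770507812, -62.41838455200195), (84.15270233154297, 40.40491485595703), 84.21890258789062)
t 0.15 tcp [5.748e+02 1.000e-01 4.040e+02] yaw 0.0 tilt 0.08 q6 -0.21 gap 85.3 gf 0.0 F [-0.2 -0.1 -0.2]
shift cm [  7.19 -12.97  10.42] rz 0.297
```

Emit:
carry_out --xyz '[[7.2,-13.0,10.4],[7.2,-13.0,10.4],[7.2,-13.0,10.4],[7.2,-13.0,10.4],[7.2,-13.0,10.4]]' --rotation '[[0,0,0.3],[0,0,0.3],[0,0,0.3],[0,0,0.3],[0,0,0.3]]' --hand '[1,1,1,1,1]' --squeeze 40

```text
time_s: 0.65
tcp_pos: [0.4408, 0.0736, 0.2972]
eef_rot: [0.804, 0.594, -0.003, -0.003]
contact_force: [-0.1, -0.6, 0.2]
finger_gap: 0.0854
gripper_force: 0.0
```

```bash
python3 plan.py 445.5 72 190 -17
```

```text
t 0.65 tcp [440.8  73.6 297.2] yaw -17.08 tilt 0.49 q6 0.2 gap 85.4 gf 0.0 F [-0.1 -0.6  0.2]
shift cm [-0.    0.59 10.71] rz -0.001
```

Emit:
carry_out --xyz '[[0,0,0],[0,0,0],[0,0,0]]' --rotation '[[0,0,0],[0,0,0],[0,0,0]]' --hand '[1,1,1]'

```text
time_s: 0.95
tcp_pos: [0.4464, 0.0715, 0.3018]
eef_rot: [0.805, 0.593, 0.001, 0.001]
contact_force: [0.5, 0.4, -0.0]
finger_gap: 0.0853
gripper_force: 0.0
```

```bash
python3 plan.py 445.5 72 190 -17
```

```text
t 0.95 tcp [446.4  71.5 301.8] yaw -17.23 tilt 0.15 q6 0.2 gap 85.3 gf 0.0 F [ 0.5  0.4 -0. ]
shift cm [ 0.02 -0.13 11.18] rz -0.004
```

Emit:
carry_out --xyz '[[0,0,3],[0,0,6],[0,0,8.5],[0,0,10.3],[0,0,11.1]]' --rotation '[[0,0,0],[0,0,0],[0,0,0],[0,0,0],[0,0,0]]' --hand '[1,1,1,1,1]'

```text
time_s: 1.45
tcp_pos: [0.4452, 0.0716, 0.1884]
eef_rot: [0.805, 0.593, -0.001, -0.001]
contact_force: [0.2, -0.3, 0.0]
finger_gap: 0.0854
gripper_force: 0.0
```

Emit:
carry_out --xyz '[[0,0,0],[0,0,0],[0,0,0],[0,0,0],[0,0,0]]' --rotation '[[0,0,0],[0,0,0],[0,0,0],[0,0,0],[0,0,0]]' --hand '[0.9,0.8,0.6,0.5,0.4]' --squeeze 40

```text
time_s: 1.95
tcp_pos: [0.4459, 0.0719, 0.191]
eef_rot: [0.805, 0.594, 0.001, 0.001]
contact_force: [-0.5, -0.7, 6.9]
finger_gap: 0.0578
gripper_force: 44.2
```

Emit:
carry_out --xyz '[[0,0,0],[0,0,0],[0,0,0],[0,0,0],[0,0,0]]' --rotation '[[0,0,0],[0,0,0],[0,0,0],[0,0,0],[0,0,0]]' --hand '[0.3,0.2,0.2,0.2,0.2]'

```text
time_s: 2.45
tcp_pos: [0.4459, 0.0719, 0.191]
eef_rot: [0.805, 0.594, 0.001, 0.001]
contact_force: [-0.3, 0.5, 6.8]
finger_gap: 0.0576
gripper_force: 44.2
```

```bash
python3 plan.py 445.5 72 190 -17; python3 - <<'E'
from rig import viewer; import cv2
cv2.imwrite('pics/g1.png',viewer.snapshot('side')['image'][90:330,150:470].repeat(2,0).repeat(2,1))
E
```

```text
t 2.45 tcp [445.9  71.9 191. ] yaw -17.19 tilt 0.16 q6 0.2 gap 57.6 gf 44.2 F [-0.3  0.5  6.8]
shift cm [-0.   -0.04  0.1 ] rz -0.003
```

View pics/g1.png

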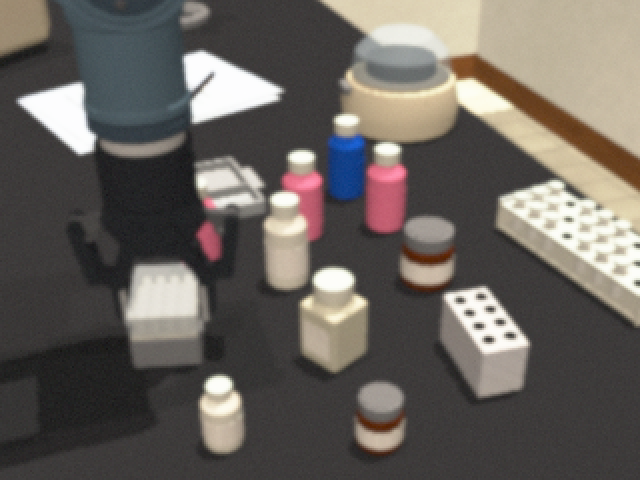

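The tip box is held across its 58 mm side (gap 57.6 mm), with nothing disturbed around it. Next: lift, then traverse to the long tray.

Emit:
carry_out --xyz '[[0,0,-1],[0,0,-4],[0,0,-8],[0,0,-11],[0,0,-12]]' --rotation '[[0,0,0],[0,0,0],[0,0,0],[0,0,0],[0,0,0]]' --hand '[0.2,0.2,0.2,0.2,0.2]'

```text
time_s: 3.0
tcp_pos: [0.4459, 0.0721, 0.3134]
eef_rot: [0.805, 0.594, 0.002, 0.002]
contact_force: [-0.1, -0.1, -0.9]
finger_gap: 0.0575
gripper_force: 43.6
```

Emit:
carry_out --xyz '[[-1.85,0.53,0],[-5.55,1.58,0],[-9.5,2.7,0],[-14,4.0,0],[-18.5,5.25,0]]' --rotation '[[0,0,0],[0,0,0],[0,0,0],[0,0,0],[0,0,0]]' --hand '[0.2,0.2,0.2,0.2,0.2]'

```text
time_s: 3.5
tcp_pos: [0.4397, -0.1215, 0.309]
eef_rot: [0.805, 0.594, -0.0, -0.001]
contact_force: [1.2, 0.0, -2.1]
finger_gap: 0.0575
gripper_force: 43.6
```

Emit:
carry_out --xyz '[[-4.5,1.28,0],[-9,2.55,0],[-13,3.7,0],[-16.5,4.68,0],[-18.5,5.25,0]]' --rotation '[[0,0,0],[0,0,-0.03],[0,0,-0.08],[0,0,-0.14],[0,0,-0.162]]' --hand '[0.2,0.2,0.2,0.2,0.2]'

```text
time_s: 4.0
tcp_pos: [0.4351, -0.315, 0.3088]
eef_rot: [0.754, 0.657, -0.0, -0.0]
contact_force: [0.9, 0.7, -0.8]
finger_gap: 0.0575
gripper_force: 43.6
```

Emit:
carry_out --xyz '[[0,0,0],[0,0,0],[0,0,0],[0,0,0],[0,0,0]]' --rotation '[[0,0,0],[0,0,0],[0,0,0],[0,0,0],[0,0,0]]' --hand '[0.2,0.2,0.2,0.2,0.2]'

```text
time_s: 4.5
tcp_pos: [0.4362, -0.3116, 0.3097]
eef_rot: [0.754, 0.657, 0.0, -0.0]
contact_force: [0.8, 0.1, -0.9]
finger_gap: 0.0579
gripper_force: 43.6
```

```bash
python3 plan.py 436.4 -312.4 195.5 -7.9; python3 - <<'E'
from rig import viewer; import cv2
d=viewer.snapshot('wrist'); cv2.imwrite('pics/w1.png',d['image'])
E
```

```text
t 4.5 tcp [ 436.2 -311.6  309.7] yaw -7.84 tilt 0.01 q6 -0.71 gap 57.9 gf 43.6 F [ 0.8  0.1 -0.9]
shift cm [-0.08  0.03 11.42] rz 0.001
```

View pics/w1.png

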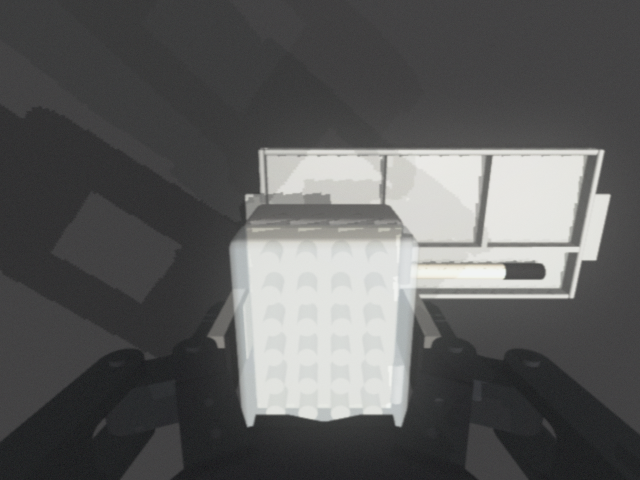

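The tray's walls are parallel to the image rows, so the yaw is right. Its top corners are at about (261,149), (604,149) and (576,298), which I'll use to check its position.

```bash
python3 - <<'E'
from h import *; from rig import r,viewer
s=r.get_state(); d=viewer.snapshot('wrist'); pickle.dump((s,d),open('w1.pkl','wb'))
T=d['T_tool_cam'];R=Ro.from_quat(s['eef_rot']).as_matrix(); K=d['intrinsics']
o=R@T[:3,3]+s['tcp_pos']
for u,v in [(261,149),(604,149),(576,298)]:
    w=R@T[:3,:3]@np.linalg.inv(K)@[u,v,1]; k=(.016-o[2])/w[2]; X=(o+k*w)*1000
    p=X[:2]-[507.7,-322.3]; a=np.radians(-7.9); c,n=np.cos(a),np.sin(a); print(np.round(X,1),'tray',np.round([c*p[0]+n*p[1],-n*p[0]+c*p[1]],1))
E
```

```text
[ 400.8 -251.3   16. ] tray [-115.6   55.6]
[ 631.8 -283.    16. ] tray [117.5  56. ]
[ 619.1 -393.9   16. ] tray [120.2 -55.6]
```

Emit:
carry_out --xyz '[[-0.08,0,3],[-0.08,0,6],[-0.08,0,8.5],[-0.08,0,10.4],[-0.08,0,11.3]]' --rotation '[[0,0,0],[0,0,0],[0,0,0],[0,0,0],[0,0,0]]' --hand '[0.2,0.2,0.2,0.2,0.2]'

```text
time_s: 5.1
tcp_pos: [0.4353, -0.3124, 0.1954]
eef_rot: [0.754, 0.657, -0.0, -0.002]
contact_force: [-23.8, 17.4, 78.7]
finger_gap: 0.0576
gripper_force: 53.5
```

Emit:
carry_out --xyz '[[0,0,0.1],[0,0,0.1],[0,0,0.1],[0,0,0.1],[0,0,0.1]]' --rotation '[[0,0,0],[0,0,0],[0,0,0],[0,0,0],[0,0,0]]' --hand '[0.2,0.2,0.2,0.2,0.2]'

```text
time_s: 5.6
tcp_pos: [0.436, -0.3134, 0.196]
eef_rot: [0.754, 0.657, 0.0, 0.0]
contact_force: [-0.5, 0.3, -2.2]
finger_gap: 0.0578
gripper_force: 44.5
```

Emit:
carry_out --xyz '[[0,0,0],[0,0,0],[0,0,0],[0,0,0],[0,0,0]]' --rotation '[[0,0,0],[0,0,0],[0,0,0],[0,0,0],[0,0,0]]' --hand '[0.7,0.75,0.85,0.9,0.9]'

```text
time_s: 6.1
tcp_pos: [0.4359, -0.3133, 0.1957]
eef_rot: [0.754, 0.657, 0.0, 0.0]
contact_force: [0.3, 0.4, 0.2]
finger_gap: 0.0773
gripper_force: 0.0
```

Emit:
carry_out --xyz '[[0,0,-1],[0,0,-4],[0,0,-8],[0,0,-11],[0,0,-13]]' --rotation '[[0,0,0],[0,0,0],[0,0,0],[0,0,0],[0,0,0]]' --hand '[0.9,0.9,0.8,0.7,0.7]'

```text
time_s: 6.6
tcp_pos: [0.4363, -0.3136, 0.3293]
eef_rot: [0.754, 0.657, 0.0, 0.002]
contact_force: [0.3, -0.3, 0.4]
finger_gap: 0.0598
gripper_force: 0.0
```

```bash
python3 plan.py 573 122.5 325 90; python3 - <<'E'
from rig import viewer; import cv2
d=viewer.snapshot('side'); cv2.imwrite('pics/p1.png',d['image'])
E
```

```text
t 6.6 tcp [ 436.3 -313.6  329.3] yaw -7.9 tilt 0.23 q6 -0.71 gap 59.8 gf 0.0 F [ 0.3 -0.3  0.4]
shift cm [45.08  7.55  0.33] rz 1.433
```

View pics/p1.png

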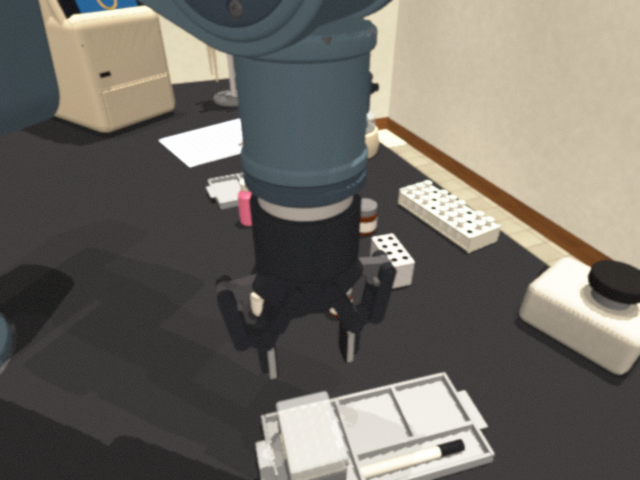

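The tip box sits flat in the large compartment. That landing was harder than I want (79 N at the wrist), so I'll set the next ones down more slowly. Tall bottle next.

Emit:
carry_out --xyz '[[2.2,0.4,0],[6.7,1.1,0],[11.5,1.9,0.2],[16.5,2.8,0.3],[21,3.5,0.3]]' --rotation '[[0,0,0],[0,0,0],[0,0,0],[0,0,0],[0,0,0]]' --hand '[0.7,0.7,0.7,0.7,0.7]'

```text
time_s: 7.15
tcp_pos: [0.4995, -0.1081, 0.3228]
eef_rot: [0.754, 0.657, 0.0, 0.0]
contact_force: [1.0, 0.2, -0.5]
finger_gap: 0.0596
gripper_force: 0.0
```

Emit:
carry_out --xyz '[[5,0.9,0],[10,1.7,0],[15,2.5,0],[20,3.35,0],[24.1,4.05,0]]' --rotation '[[0,0,0.1],[0,0,0.24],[0,0,0.38],[0,0,0.52],[0,0,0.66]]' --hand '[0.7,0.7,0.7,0.7,0.7]'

```text
time_s: 7.65
tcp_pos: [0.5696, 0.1139, 0.323]
eef_rot: [0.924, 0.384, 0.0, 0.0]
contact_force: [-0.3, -0.4, -0.6]
finger_gap: 0.0594
gripper_force: 0.0
```

Emit:
carry_out --xyz '[[0,0,0],[0,0,0],[0,0,0],[0,0,0],[0,0,0]]' --rotation '[[0,0,0.14],[0,0,0.28],[0,0,0.42],[0,0,0.56],[0,0,0.68]]' --hand '[0.7,0.7,0.7,0.7,0.7]'

```text
time_s: 8.15
tcp_pos: [0.5693, 0.1121, 0.3227]
eef_rot: [0.999, 0.054, -0.0, -0.0]
contact_force: [-0.0, -0.2, -0.5]
finger_gap: 0.0599
gripper_force: 0.0
```

Emit:
carry_out --xyz '[[0,0,0],[0,0,0],[0,0,0],[0,0,0],[0,0,0]]' --rotation '[[0,0,0.093],[0,0,0.093],[0,0,0.093],[0,0,0.093],[0,0,0.093]]' --hand '[0.7,0.7,0.7,0.7,0.7]'

```text
time_s: 8.65
tcp_pos: [0.5694, 0.1119, 0.3227]
eef_rot: [1.0, 0.011, -0.0, 0.0]
contact_force: [-0.2, -0.8, 0.4]
finger_gap: 0.0599
gripper_force: 0.0
```

```bash
python3 plan.py 573 122.5 198 90
```

```text
t 8.65 tcp [569.4 111.9 322.7] yaw -88.8 tilt 0.0 q6 1.54 gap 59.9 gf 0.0 F [-0.2 -0.8  0.4]
shift cm [ 0.38 -1.05 12.47] rz 0.021
```

Emit:
carry_out --xyz '[[0.2,-0.6,0],[0.38,-1.05,1],[0.38,-1.05,3.5],[0.38,-1.05,6.5],[0.38,-1.05,9]]' --rotation '[[0,0,0.02],[0,0,0.02],[0,0,0.02],[0,0,0.02],[0,0,0.02]]' --hand '[0.7,0.7,0.7,0.7,0.7]'

```text
time_s: 9.15
tcp_pos: [0.5725, 0.1228, 0.2307]
eef_rot: [1.0, 0.001, -0.001, -0.0]
contact_force: [-0.5, 0.8, -0.4]
finger_gap: 0.0599
gripper_force: 0.0
```

Emit:
carry_out --xyz '[[0,0,1.5],[0,0,2.6],[0,0,3.3],[0,0,3.5],[0,0,3.5]]' --rotation '[[0,0,0],[0,0,0],[0,0,0],[0,0,0],[0,0,0]]' --hand '[0.7,0.7,0.7,0.7,0.6]'

```text
time_s: 9.65
tcp_pos: [0.5734, 0.1226, 0.1982]
eef_rot: [1.0, -0.0, 0.0, -0.0]
contact_force: [-0.3, -0.4, -0.8]
finger_gap: 0.051
gripper_force: 0.0
```

Emit:
carry_out --xyz '[[0,0,0],[0,0,0],[0,0,0],[0,0,0],[0,0,0]]' --rotation '[[0,0,0],[0,0,0],[0,0,0],[0,0,0],[0,0,0]]' --hand '[0.5,0.45,0.4,0.35,0.3]' --squeeze 35

```text
time_s: 10.15
tcp_pos: [0.5736, 0.1225, 0.1989]
eef_rot: [1.0, -0.0, 0.001, 0.0]
contact_force: [-1.7, -1.4, 6.1]
finger_gap: 0.0392
gripper_force: 35.3
```

Emit:
carry_out --xyz '[[0,0,0],[0,0,-1],[0,0,-3],[0,0,-6],[0,0,-9]]' --rotation '[[0,0,0],[0,0,0],[0,0,0],[0,0,0],[0,0,0]]' --hand '[0.2,0.2,0.2,0.2,0.2]'

```text
time_s: 10.65
tcp_pos: [0.5725, 0.1226, 0.2885]
eef_rot: [1.0, -0.0, -0.001, -0.0]
contact_force: [0.6, 1.0, -0.6]
finger_gap: 0.0387
gripper_force: 35.4
```

Emit:
carry_out --xyz '[[0,0,-2],[0,0,-3.5],[0,0,-4],[0,0,-4],[0,0,-4]]' --rotation '[[0,0,0],[0,0,0],[0,0,0],[0,0,0],[0,0,0]]' --hand '[0.2,0.2,0.2,0.2,0.2]'

```text
time_s: 11.15
tcp_pos: [0.5725, 0.1225, 0.3265]
eef_rot: [1.0, -0.0, -0.001, -0.0]
contact_force: [-0.2, -0.4, -1.6]
finger_gap: 0.039
gripper_force: 35.4
```

```bash
python3 plan.py 518.2 -304.6 330 -97.9; python3 - <<'E'
from rig import viewer; import cv2
d=viewer.snapshot('wrist'); cv2.imwrite('pics/w2.png',d['image'])
E
```

```text
t 11.15 tcp [572.5 122.5 326.5] yaw -90.01 tilt 0.12 q6 1.58 gap 39.0 gf 35.4 F [-0.2 -0.4 -1.6]
shift cm [-5.43 42.71 -0.34] rz 0.138
```

View pics/w2.png

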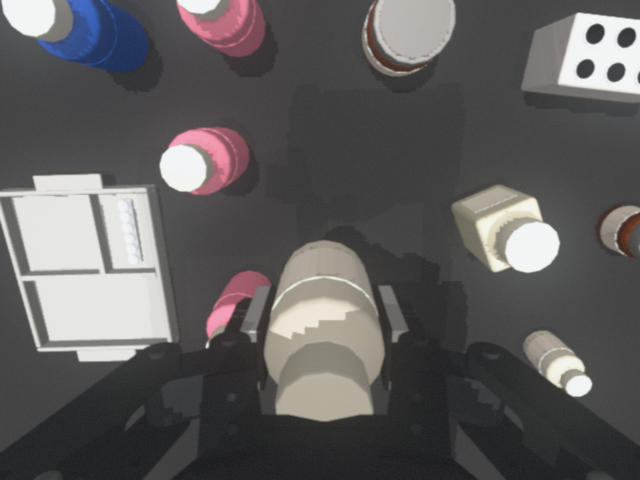

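The tall bottle is held upright between the pads. The other stock hasn't moved, and the short tray's layout is confirmed at (90,270). Carrying the bottle to the long tray's inner square.

Emit:
carry_out --xyz '[[-0.25,2,-0.2],[-0.7,5.5,-0.4],[-1.25,9.8,-0.4],[-1.8,14.2,-0.4],[-2.36,18.6,-0.4]]' --rotation '[[0,0,0],[0,0,0],[0,0,0],[0,0,0],[0,0,0]]' --hand '[0.2,0.2,0.2,0.2,0.2]'

```text
time_s: 11.7
tcp_pos: [0.5486, -0.0647, 0.3305]
eef_rot: [1.0, 0.0, -0.001, -0.0]
contact_force: [0.9, -0.2, -0.6]
finger_gap: 0.0391
gripper_force: 35.5
```

Emit:
carry_out --xyz '[[-0.56,4.4,0],[-1.12,8.8,0],[-1.7,13.2,0],[-2.2,17.2,0],[-2.6,20.5,0]]' --rotation '[[0,0,0],[0,0,0],[0,0,0],[0,0,0],[0,0,0]]' --hand '[0.2,0.2,0.2,0.2,0.2]'

```text
time_s: 12.2
tcp_pos: [0.5224, -0.2706, 0.3303]
eef_rot: [1.0, -0.001, -0.001, -0.001]
contact_force: [0.4, 0.3, -0.8]
finger_gap: 0.039
gripper_force: 35.5
```

Emit:
carry_out --xyz '[[-0.25,2,0],[-0.46,3.4,0],[-0.47,3.6,0],[-0.47,3.6,0],[-0.47,3.6,0]]' --rotation '[[0,0,0.05],[0,0,0.1],[0,0,0.138],[0,0,0.138],[0,0,0.138]]' --hand '[0.2,0.2,0.2,0.2,0.2]'

```text
time_s: 12.7
tcp_pos: [0.5189, -0.3035, 0.3313]
eef_rot: [0.998, -0.069, -0.0, -0.0]
contact_force: [0.1, -0.5, -1.9]
finger_gap: 0.0392
gripper_force: 35.5
```

```bash
python3 plan.py 518.2 -304.6 204 -97.9
```

```text
t 12.7 tcp [ 518.9 -303.5  331.3] yaw -97.87 tilt 0.06 q6 0.98 gap 39.2 gf 35.5 F [ 0.1 -0.5 -1.9]
shift cm [-0.04  0.12 12.73] rz 0.001
```

Emit:
carry_out --xyz '[[0,0.1,2],[0,0.1,5],[0,0.1,8],[0,0.1,10],[0,0.1,11]]' --rotation '[[0,0,0],[0,0,0],[0,0,0],[0,0,0],[0,0,0]]' --hand '[0.2,0.2,0.2,0.2,0.2]'

```text
time_s: 13.2
tcp_pos: [0.5181, -0.3038, 0.2194]
eef_rot: [0.998, -0.068, -0.001, -0.001]
contact_force: [0.2, 0.4, -1.5]
finger_gap: 0.039
gripper_force: 35.5
```

Emit:
carry_out --xyz '[[0,0,0.4],[0,0,0.8],[0,0,1.1],[0,0,1.3],[0,0,1.5]]' --rotation '[[0,0,0],[0,0,0],[0,0,0],[0,0,0],[0,0,0]]' --hand '[0.2,0.2,0.2,0.2,0.2]'

```text
time_s: 13.7
tcp_pos: [0.5188, -0.3057, 0.2073]
eef_rot: [0.998, -0.069, 0.001, 0.0]
contact_force: [0.8, 0.1, -0.9]
finger_gap: 0.0392
gripper_force: 35.5
```

Emit:
carry_out --xyz '[[0,0,0.08],[0,0,0.16],[0,0,0.2],[0,0,0.2]]' --rotation '[[0,0,0],[0,0,0],[0,0,0],[0,0,0]]' --hand '[0.2,0.2,0.2,0.2]'

```text
time_s: 14.1
tcp_pos: [0.5185, -0.3055, 0.2047]
eef_rot: [0.998, -0.069, -0.0, -0.0]
contact_force: [-0.2, 0.6, -0.8]
finger_gap: 0.0392
gripper_force: 35.5
```

```bash
python3 plan.py 518.2 -304.6 204 -97.9
```

```text
t 14.1 tcp [ 518.5 -305.5  204.7] yaw -97.92 tilt 0.0 q6 0.98 gap 39.2 gf 35.5 F [-0.2  0.6 -0.8]
shift cm [-0.04 -0.08  0.07] rz -0.0
```

Emit:
carry_out --xyz '[[0,0,0.08],[0,0,0.08],[0,0,0.08]]' --rotation '[[0,0,0],[0,0,0],[0,0,0]]' --hand '[0.2,0.2,0.2]'

```text
time_s: 14.4
tcp_pos: [0.5185, -0.3055, 0.204]
eef_rot: [0.998, -0.069, 0.0, 0.0]
contact_force: [-0.2, 0.3, -1.1]
finger_gap: 0.039
gripper_force: 35.5
```

Emit:
carry_out --xyz '[[0,0,0],[0,0,0],[0,0,0],[0,0,0],[0,0,0]]' --rotation '[[0,0,0],[0,0,0],[0,0,0],[0,0,0],[0,0,0]]' --hand '[0.5,0.55,0.65,0.7,0.7]'

```text
time_s: 14.9
tcp_pos: [0.5186, -0.3055, 0.204]
eef_rot: [0.998, -0.069, 0.0, 0.0]
contact_force: [-0.2, 0.2, -0.7]
finger_gap: 0.0596
gripper_force: 0.0
```

Emit:
carry_out --xyz '[[0,0,-1],[0,0,-4],[0,0,-8],[0,0,-11],[0,0,-13]]' --rotation '[[0,0,0],[0,0,0],[0,0,0],[0,0,0],[0,0,0]]' --hand '[0.7,0.7,0.7,0.75,0.85]'

```text
time_s: 15.4
tcp_pos: [0.519, -0.3058, 0.3378]
eef_rot: [0.998, -0.069, 0.002, 0.001]
contact_force: [0.7, -0.4, -1.0]
finger_gap: 0.0725
gripper_force: 0.0
```

Emit:
carry_out --xyz '[[0.6,-2,0],[1.9,-6,0],[3.3,-10.4,0],[4.7,-14.8,0],[6.1,-19.2,0]]' --rotation '[[0,0,0],[0,0,0],[0,0,0],[0,0,0],[0,0,0]]' --hand '[0.85,0.85,0.85,0.85,0.85]'

```text
time_s: 15.9
tcp_pos: [0.6059, -0.1221, 0.335]
eef_rot: [0.998, -0.069, 0.001, 0.0]
contact_force: [0.9, -0.2, -0.3]
finger_gap: 0.0724
gripper_force: 0.0
```

Emit:
carry_out --xyz '[[1.4,-4.4,0],[2.8,-8.8,0],[4.2,-13.2,0],[5.5,-17.4,0],[6.5,-20.6,0]]' --rotation '[[0,0,0],[0,0,0],[0,0,0],[0,0,0],[0,0,0]]' --hand '[0.85,0.85,0.85,0.85,0.85]'

```text
time_s: 16.4
tcp_pos: [0.6987, 0.0742, 0.3349]
eef_rot: [0.998, -0.068, 0.0, -0.0]
contact_force: [0.0, -0.1, 0.7]
finger_gap: 0.0725
gripper_force: 0.0
```

Emit:
carry_out --xyz '[[0,0,0],[0,0,0],[0,0,0]]' --rotation '[[0,0,0],[0,0,0],[0,0,0]]' --hand '[0.85,0.85,0.85]'

```text
time_s: 16.7
tcp_pos: [0.6978, 0.0705, 0.3342]
eef_rot: [0.998, -0.069, -0.0, 0.0]
contact_force: [1.0, -0.5, -0.1]
finger_gap: 0.0723
gripper_force: 0.0
```

```bash
python3 plan.py 698 71.5 190 -97.9; python3 - <<'E'
from rig import viewer; import cv2
d=viewer.snapshot('side'); cv2.imwrite('pics/p2.png',d['image'])
E
```

```text
t 16.7 tcp [697.8  70.5 334.2] yaw -97.95 tilt 0.03 q6 1.64 gap 72.3 gf 0.0 F [ 1.  -0.5 -0.1]
shift cm [ 0.   -0.11 14.42] rz -0.001
```

View pics/p2.png

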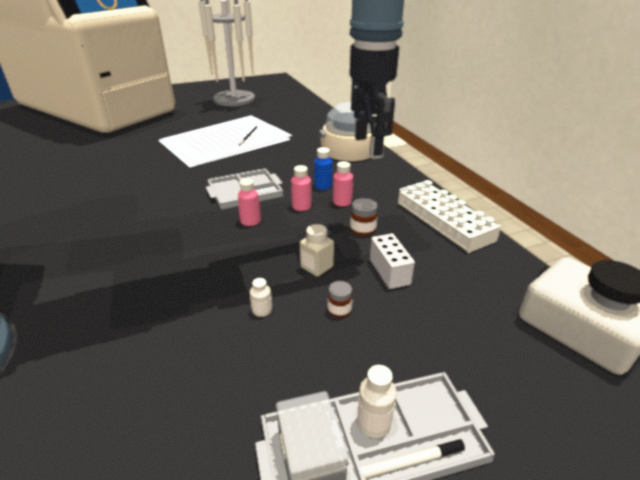

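The tip box and tall bottle stand in their compartments, and the bottle's top is at (378,378). Now the large jar.

Emit:
carry_out --xyz '[[0,-0.1,2],[0,-0.1,6],[0,-0.1,10],[0,-0.1,12.5],[0,-0.1,14]]' --rotation '[[0,0,0],[0,0,0],[0,0,0],[0,0,0],[0,0,0]]' --hand '[0.85,0.85,0.85,0.85,0.85]'

```text
time_s: 17.25
tcp_pos: [0.697, 0.0709, 0.1911]
eef_rot: [0.998, -0.07, -0.002, 0.0]
contact_force: [-0.5, -0.2, 0.6]
finger_gap: 0.0726
gripper_force: 0.0
```

Emit:
carry_out --xyz '[[0,0,0.4],[0,0,0.4],[0,0,0.4],[0,0,0.4],[0,0,0.4]]' --rotation '[[0,0,0],[0,0,0],[0,0,0],[0,0,0],[0,0,0]]' --hand '[0.85,0.85,0.75,0.7,0.65]'

```text
time_s: 17.75
tcp_pos: [0.6988, 0.0725, 0.1915]
eef_rot: [0.998, -0.069, 0.001, -0.0]
contact_force: [0.2, -0.4, 0.5]
finger_gap: 0.0555
gripper_force: 0.0
```

Emit:
carry_out --xyz '[[0,0,0],[0,0,0],[0,0,0],[0,0,0],[0,0,0]]' --rotation '[[0,0,0],[0,0,0],[0,0,0],[0,0,0],[0,0,0]]' --hand '[0.6,0.5,0.4,0.3,0.3]' --squeeze 40

```text
time_s: 18.25
tcp_pos: [0.6988, 0.0723, 0.1913]
eef_rot: [0.998, -0.069, 0.001, 0.0]
contact_force: [-1.2, -0.6, 5.4]
finger_gap: 0.0482
gripper_force: 41.8
```

Emit:
carry_out --xyz '[[0,0,0],[0,0,-1],[0,0,-3],[0,0,-6],[0,0,-9]]' --rotation '[[0,0,0],[0,0,0],[0,0,0],[0,0,0],[0,0,0]]' --hand '[0.3,0.3,0.3,0.3,0.3]'

```text
time_s: 18.75
tcp_pos: [0.6977, 0.0726, 0.2802]
eef_rot: [0.998, -0.069, -0.001, -0.0]
contact_force: [0.9, 0.0, -1.2]
finger_gap: 0.0478
gripper_force: 41.7
```

Emit:
carry_out --xyz '[[0,0,-2],[0,0,-3.5],[0,0,-4],[0,0,-4],[0,0,-4]]' --rotation '[[0,0,0],[0,0,0],[0,0,0],[0,0,0],[0,0,0]]' --hand '[0.3,0.3,0.3,0.3,0.3]'

```text
time_s: 19.25
tcp_pos: [0.6978, 0.0724, 0.3184]
eef_rot: [0.998, -0.069, -0.001, 0.0]
contact_force: [-0.4, 0.2, -2.0]
finger_gap: 0.0483
gripper_force: 41.7
```

```bash
python3 plan.py 589.5 -314.5 320 -97.9
```

```text
t 19.25 tcp [697.8  72.4 318.4] yaw -97.91 tilt 0.14 q6 1.64 gap 48.3 gf 41.7 F [-0.4  0.2 -2. ]
shift cm [-5.4  39.82 -0.14] rz -0.0
```

Emit:
carry_out --xyz '[[-0.25,2,0],[-0.75,5.5,0],[-1.35,9.8,0],[-1.95,14.2,0],[-2.5,18.6,0]]' --rotation '[[0,0,0],[0,0,0],[0,0,0],[0,0,0],[0,0,0]]' --hand '[0.3,0.3,0.3,0.3,0.3]'

```text
time_s: 19.75
tcp_pos: [0.6465, -0.1104, 0.3185]
eef_rot: [0.998, -0.069, -0.001, -0.0]
contact_force: [0.6, 0.2, -2.4]
finger_gap: 0.0484
gripper_force: 41.7
```

Emit:
carry_out --xyz '[[-0.6,4.4,0],[-1.2,8.8,0],[-1.8,13.2,0],[-2.35,17.2,0],[-2.75,20.2,0]]' --rotation '[[0,0,0],[0,0,0],[0,0,0],[0,0,0],[0,0,0]]' --hand '[0.3,0.3,0.3,0.3,0.3]'

```text
time_s: 20.25
tcp_pos: [0.5909, -0.3078, 0.3186]
eef_rot: [0.998, -0.07, -0.001, -0.0]
contact_force: [0.3, 0.1, -1.8]
finger_gap: 0.0483
gripper_force: 41.8
```

Emit:
carry_out --xyz '[[-0.15,1,0],[-0.15,1,0],[-0.15,1,0],[-0.15,1,0]]' --rotation '[[0,0,0],[0,0,0],[0,0,0],[0,0,0]]' --hand '[0.3,0.3,0.3,0.3]'

```text
time_s: 20.65
tcp_pos: [0.5903, -0.3129, 0.3195]
eef_rot: [0.998, -0.068, -0.0, -0.0]
contact_force: [-0.0, -0.4, -1.2]
finger_gap: 0.048
gripper_force: 41.8
```

```bash
python3 plan.py 589.5 -314.5 196.3 -97.9; python3 - <<'E'
from rig import viewer; import cv2
d=viewer.snapshot('wrist'); cv2.imwrite('pics/w3.png',d['image'])
E
```

```text
t 20.65 tcp [ 590.3 -312.9  319.5] yaw -97.82 tilt 0.06 q6 1.04 gap 48.0 gf 41.8 F [-0.  -0.4 -1.2]
shift cm [-0.05  0.18 12.32] rz 0.001
```

View pics/w3.png

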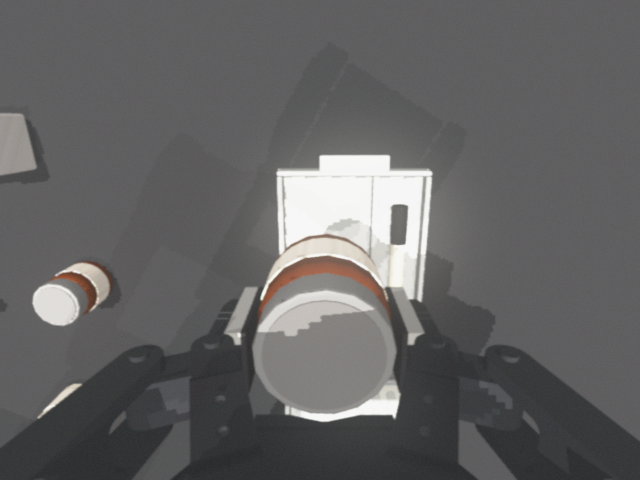

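The jar is upright and centred between the pads, and the outer square ahead is clear (tray corners at about (280,172) and (430,172)). Lowering gently.

Emit:
carry_out --xyz '[[-0.05,0.18,2],[-0.05,0.18,5],[-0.05,0.18,8],[-0.05,0.18,10],[-0.05,0.18,10.8]]' --rotation '[[0,0,0],[0,0,0],[0,0,0],[0,0,0],[0,0,0]]' --hand '[0.3,0.3,0.3,0.3,0.3]'

```text
time_s: 21.2
tcp_pos: [0.5888, -0.3141, 0.2091]
eef_rot: [0.998, -0.068, -0.002, -0.001]
contact_force: [-0.4, 0.0, -1.6]
finger_gap: 0.0484
gripper_force: 41.8
```

Emit:
carry_out --xyz '[[0,0,0.4],[0,0,0.7],[0,0,1.0],[0,0,1.2],[0,0,1.3]]' --rotation '[[0,0,0],[0,0,0],[0,0,0],[0,0,0],[0,0,0]]' --hand '[0.3,0.3,0.3,0.3,0.3]'

```text
time_s: 21.7
tcp_pos: [0.5894, -0.3162, 0.1994]
eef_rot: [0.998, -0.069, 0.0, 0.0]
contact_force: [-0.1, 0.4, -1.4]
finger_gap: 0.0482
gripper_force: 41.8
```

Emit:
carry_out --xyz '[[0,0,0.06],[0,0,0.12],[0,0,0.15],[0,0,0.15]]' --rotation '[[0,0,0],[0,0,0],[0,0,0],[0,0,0]]' --hand '[0.3,0.3,0.3,0.3]'

```text
time_s: 22.1
tcp_pos: [0.5892, -0.3161, 0.1974]
eef_rot: [0.998, -0.069, -0.0, 0.0]
contact_force: [-0.2, 0.3, -1.8]
finger_gap: 0.0483
gripper_force: 41.8
```

```bash
python3 plan.py 589.5 -314.5 196.3 -97.9
```

```text
t 22.1 tcp [ 589.2 -316.1  197.4] yaw -97.92 tilt 0.0 q6 1.04 gap 48.3 gf 41.8 F [-0.2  0.3 -1.8]
shift cm [ 0.01 -0.16  0.11] rz -0.0
```

Emit:
carry_out --xyz '[[0,-0.1,0.05],[0,-0.14,0.09],[0,-0.14,0.09]]' --rotation '[[0,0,0],[0,0,0],[0,0,0]]' --hand '[0.3,0.3,0.3]'

```text
time_s: 22.4
tcp_pos: [0.5894, -0.3145, 0.1964]
eef_rot: [0.998, -0.069, -0.0, -0.0]
contact_force: [0.7, 0.0, -1.9]
finger_gap: 0.0486
gripper_force: 41.8
```

Emit:
carry_out --xyz '[[0,0,0],[0,0,0],[0,0,0],[0,0,0],[0,0,0]]' --rotation '[[0,0,0],[0,0,0],[0,0,0],[0,0,0],[0,0,0]]' --hand '[0.6,0.65,0.75,0.8,0.8]'

```text
time_s: 22.9
tcp_pos: [0.5895, -0.3147, 0.1966]
eef_rot: [0.998, -0.069, 0.0, 0.0]
contact_force: [-0.2, -0.0, 0.1]
finger_gap: 0.0684
gripper_force: 0.0
```

Emit:
carry_out --xyz '[[0,0,-1],[0,0,-4],[0,0,-8],[0,0,-11],[0,0,-13]]' --rotation '[[0,0,0],[0,0,0],[0,0,0],[0,0,0],[0,0,0]]' --hand '[0.8,0.8,0.8,0.75,0.7]'

```text
time_s: 23.4
tcp_pos: [0.59, -0.315, 0.3308]
eef_rot: [0.998, -0.069, 0.002, 0.001]
contact_force: [-0.2, -1.0, -0.3]
finger_gap: 0.0598
gripper_force: 0.0
```

Emit:
carry_out --xyz '[[0.5,-2.5,0],[1.4,-6.9,0],[2.3,-11.3,0],[3.2,-15.7,0],[4.2,-20,0]]' --rotation '[[0,0,-0.05],[0,0,-0.18],[0,0,-0.32],[0,0,-0.46],[0,0,-0.6]]' --hand '[0.7,0.7,0.7,0.7,0.7]'

```text
time_s: 23.9
tcp_pos: [0.6589, -0.1207, 0.3276]
eef_rot: [0.973, 0.232, 0.0, 0.0]
contact_force: [0.2, -0.7, 0.3]
finger_gap: 0.0596
gripper_force: 0.0
```

Emit:
carry_out --xyz '[[0,0,0],[0,0,0],[0,0,0],[0,0,0],[0,0,0]]' --rotation '[[0,0,-0.14],[0,0,-0.28],[0,0,-0.42],[0,0,-0.56],[0,0,-0.7]]' --hand '[0.7,0.7,0.7,0.7,0.7]'

```text
time_s: 24.4
tcp_pos: [0.6586, -0.1222, 0.3274]
eef_rot: [0.834, 0.551, 0.0, 0.0]
contact_force: [0.5, -1.0, 0.2]
finger_gap: 0.0598
gripper_force: 0.0
```

Emit:
carry_out --xyz '[[0,0,0],[0,0,0],[0,0,0],[0,0,0],[0,0,0]]' --rotation '[[0,0,-0.12],[0,0,-0.22],[0,0,-0.3],[0,0,-0.307],[0,0,-0.307]]' --hand '[0.7,0.7,0.7,0.7,0.7]'

```text
time_s: 24.9
tcp_pos: [0.6586, -0.1224, 0.3271]
eef_rot: [0.743, 0.669, 0.0, 0.0]
contact_force: [0.2, 0.7, -0.5]
finger_gap: 0.0598
gripper_force: 0.0
```

```bash
python3 plan.py 680 -62.4 190 -5.8; python3 - <<'E'
from rig import viewer; import cv2
d=viewer.snapshot('side'); cv2.imwrite('pics/p3.png',d['image'])
E
```

```text
t 24.9 tcp [ 658.6 -122.4  327.1] yaw -5.94 tilt 0.03 q6 -0.26 gap 59.8 gf 0.0 F [ 0.2  0.7 -0.5]
shift cm [ 6.19  1.5  13.71] rz -0.002
```

View pics/p3.png

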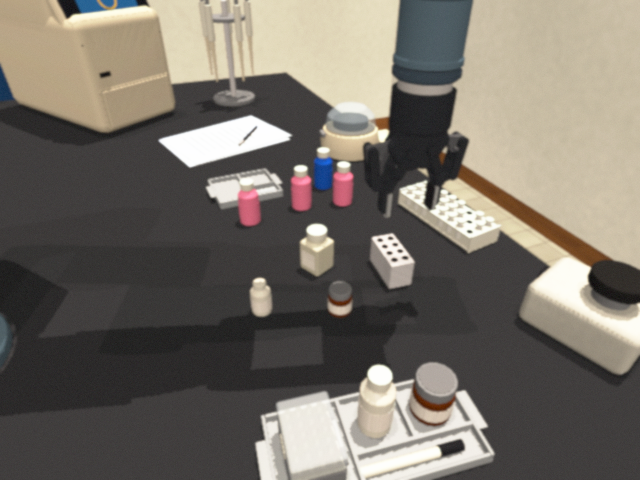

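The extraction kit is complete: tip box, tall bottle and jar are upright in their compartments. Now the cold block.

Emit:
carry_out --xyz '[[2,0.5,0],[5,1.2,0],[6.2,1.5,0],[6.2,1.5,2],[6.2,1.5,5]]' --rotation '[[0,0,0],[0,0,0],[0,0,0],[0,0,0],[0,0,0]]' --hand '[0.75,0.75,0.75,0.75,0.75]'

```text
time_s: 25.45
tcp_pos: [0.681, -0.0619, 0.2788]
eef_rot: [0.742, 0.67, 0.001, 0.002]
contact_force: [1.3, 0.2, -0.4]
finger_gap: 0.064
gripper_force: 0.0
```

Emit:
carry_out --xyz '[[0,0,3],[0,0,5.5],[0,0,7.5],[0,0,8.5],[0,0,8.6]]' --rotation '[[0,0,0],[0,0,0],[0,0,0],[0,0,0],[0,0,0]]' --hand '[0.75,0.75,0.75,0.75,0.75]'

```text
time_s: 25.95
tcp_pos: [0.6792, -0.0623, 0.1889]
eef_rot: [0.742, 0.67, -0.001, -0.001]
contact_force: [-0.7, -0.2, -0.4]
finger_gap: 0.0637
gripper_force: 0.0
```

Emit:
carry_out --xyz '[[0,0,0],[0,0,0],[0,0,0],[0,0,0],[0,0,0]]' --rotation '[[0,0,0],[0,0,0],[0,0,0],[0,0,0],[0,0,0]]' --hand '[0.65,0.55,0.48,0.42,0.35]' --squeeze 60

```text
time_s: 26.45
tcp_pos: [0.6806, -0.0624, 0.1924]
eef_rot: [0.742, 0.67, 0.001, 0.001]
contact_force: [-0.0, 1.0, 5.8]
finger_gap: 0.0394
gripper_force: 61.5
```

Emit:
carry_out --xyz '[[0,0,0],[0,0,0],[0,0,0],[0,0,-1],[0,0,-3]]' --rotation '[[0,0,0],[0,0,0],[0,0,0],[0,0,0],[0,0,0]]' --hand '[0.25,0.25,0.25,0.25,0.25]'

```text
time_s: 26.95
tcp_pos: [0.6783, -0.0618, 0.2185]
eef_rot: [0.742, 0.67, -0.002, -0.002]
contact_force: [-0.0, 1.0, -3.1]
finger_gap: 0.0392
gripper_force: 60.8
```

Emit:
carry_out --xyz '[[0,0,-3],[0,0,-6.5],[0,0,-9.5],[0,0,-10.5],[0,0,-10.5]]' --rotation '[[0,0,0],[0,0,0],[0,0,0],[0,0,0],[0,0,0]]' --hand '[0.25,0.25,0.25,0.25,0.25]'

```text
time_s: 27.45
tcp_pos: [0.6801, -0.0623, 0.3273]
eef_rot: [0.742, 0.67, 0.001, 0.001]
contact_force: [-0.1, -0.3, -2.7]
finger_gap: 0.0392
gripper_force: 61.0
```

```bash
python3 -c "
import numpy as np;a=np.radians(1.6);c,s=np.cos(a),np.sin(a)
for p in [(-34,0),(33,22)]: print(526.1+c*p[0]-s*p[1],310.4+s*p[0]+c*p[1])"; python3 plan.py 492.1 309.4 325 1.6
```

```text
492.11325608862796 309.4506642833986
558.4728577444132 333.31283660876556
t 27.45 tcp [680.1 -62.3 327.3] yaw -5.84 tilt 0.17 q6 -0.16 gap 39.2 gf 61.0 F [-0.1 -0.3 -2.7]
shift cm [ 35.06 -22.48   0.14] rz -0.13
```

Emit:
carry_out --xyz '[[1.5,-1,0],[4.7,-3,0],[8.3,-5.3,0],[12,-7.7,0],[15.7,-10.1,0]]' --rotation '[[0,0,0],[0,0,0],[0,0,0],[0,0,0],[0,0,0]]' --hand '[0.25,0.25,0.25,0.25,0.25]'

```text
time_s: 27.95
tcp_pos: [0.5928, 0.1061, 0.3225]
eef_rot: [0.742, 0.67, -0.002, -0.002]
contact_force: [0.6, 0.3, -2.0]
finger_gap: 0.0393
gripper_force: 61.0
```

Emit:
carry_out --xyz '[[3.7,-2.4,0],[7.4,-4.8,0],[11.1,-7.1,0],[14.5,-9.3,0],[17.4,-11.2,0]]' --rotation '[[0,0,0],[0,0,-0.03],[0,0,-0.07],[0,0,-0.1],[0,0,-0.13]]' --hand '[0.25,0.25,0.25,0.25,0.25]'

```text
time_s: 28.45
tcp_pos: [0.4986, 0.2907, 0.3228]
eef_rot: [0.696, 0.718, -0.002, -0.001]
contact_force: [0.5, -0.1, -2.4]
finger_gap: 0.0389
gripper_force: 61.0
```

```bash
python3 plan.py 492.1 309.4 325 1.6
```

```text
t 28.45 tcp [498.6 290.7 322.8] yaw 1.75 tilt 0.29 q6 0.29 gap 38.9 gf 61.0 F [ 0.5 -0.1 -2.4]
shift cm [ 1.89 -0.59 -0.22] rz 0.003
```

Before lowering, I'll check the short tray against the wrist view.

Emit:
carry_out --xyz '[[1,-0.3,0],[1.8,-0.55,0],[1.9,-0.6,0],[1.9,-0.6,0],[1.9,-0.6,0]]' --rotation '[[0,0,0],[0,0,0],[0,0,0],[0,0,0],[0,0,0]]' --hand '[0.25,0.25,0.25,0.25,0.25]'

```text
time_s: 28.95
tcp_pos: [0.4956, 0.3066, 0.3252]
eef_rot: [0.698, 0.716, -0.0, 0.0]
contact_force: [0.3, -0.6, -3.2]
finger_gap: 0.0388
gripper_force: 61.0
```

```bash
python3 plan.py 492.1 309.4 197 1.6; python3 - <<'E'
from rig import viewer; import cv2
d=viewer.snapshot('wrist'); cv2.imwrite('pics/w4.png',d['image'])
E
```

```text
t 28.95 tcp [495.6 306.6 325.2] yaw 1.52 tilt 0.03 q6 0.32 gap 38.8 gf 61.0 F [ 0.3 -0.6 -3.2]
shift cm [ 0.3  -0.34 12.82] rz -0.001
```

View pics/w4.png

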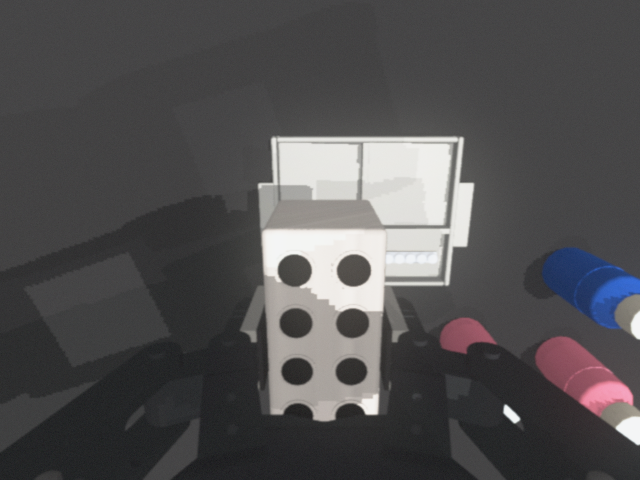

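The block is held square and the tray's edges are parallel to the image. Outer corners are at about (272,137), (463,137) and (449,286).

```bash
python3 - <<'E'
from h import *; from rig import r,viewer
s=r.get_state(); d=viewer.snapshot('wrist')
T=d['T_tool_cam'];R=Ro.from_quat(s['eef_rot']).as_matrix(); K=d['intrinsics']
o=R@T[:3,3]+s['tcp_pos']
for u,v in [(272,137),(463,137),(449,286)]:
    w=R@T[:3,:3]@np.linalg.inv(K)@[u,v,1]; k=(.016-o[2])/w[2]; X=(o+k*w)*1000
    p=X[:2]-[526.1,310.4]; a=np.radians(1.6); c,n=np.cos(a),np.sin(a); print(np.round(X,1),'tray',np.round([c*p[0]+n*p[1],-n*p[0]+c*p[1]],1))
E
```

```text
[456.5 367.8  16. ] tray [-68.   59.3]
[592.7 371.5  16. ] tray [68.3 59.2]
[597.  255.6  16. ] tray [ 69.3 -56.7]
```

Emit:
carry_out --xyz '[[0.3,-0.2,1],[0.38,-0.34,4],[0.38,-0.34,7.5],[0.38,-0.34,10],[0.38,-0.34,11]]' --rotation '[[0,0,0],[0,0,0],[0,0,0],[0,0,0],[0,0,0]]' --hand '[0.25,0.25,0.25,0.25,0.25]'

```text
time_s: 29.55
tcp_pos: [0.49, 0.3105, 0.2119]
eef_rot: [0.697, 0.717, -0.003, -0.001]
contact_force: [-0.6, 0.5, -3.4]
finger_gap: 0.0392
gripper_force: 61.0
```

Emit:
carry_out --xyz '[[0,0,0.4],[0,0,0.8],[0,0,1.1],[0,0,1.3],[0,0,1.5]]' --rotation '[[0,0,0],[0,0,0],[0,0,0],[0,0,0],[0,0,0]]' --hand '[0.25,0.25,0.25,0.25,0.25]'

```text
time_s: 30.05
tcp_pos: [0.4919, 0.3114, 0.2012]
eef_rot: [0.697, 0.717, 0.001, 0.0]
contact_force: [-0.5, -0.5, -2.6]
finger_gap: 0.0392
gripper_force: 61.0
```

Emit:
carry_out --xyz '[[0,0,0.06],[0,0,0.12],[0,0,0.15],[0,0,0.15]]' --rotation '[[0,0,0],[0,0,0],[0,0,0],[0,0,0]]' --hand '[0.25,0.25,0.25,0.25]'

```text
time_s: 30.45
tcp_pos: [0.4916, 0.3112, 0.1991]
eef_rot: [0.697, 0.717, 0.0, 0.0]
contact_force: [-0.4, 0.1, -3.0]
finger_gap: 0.039
gripper_force: 61.0
```

```bash
python3 plan.py 492.1 310.2 197 1.6
```

```text
t 30.45 tcp [491.6 311.2 199.1] yaw 1.61 tilt 0.0 q6 0.33 gap 39.0 gf 61.0 F [-0.4  0.1 -3. ]
shift cm [-0.11  0.05  0.21] rz 0.0
```

Emit:
carry_out --xyz '[[-0.1,0.05,0.06],[-0.1,0.05,0.12],[-0.1,0.05,0.17],[-0.1,0.05,0.17]]' --rotation '[[0,0,0],[0,0,0],[0,0,0],[0,0,0]]' --hand '[0.25,0.25,0.25,0.25]'

```text
time_s: 30.85
tcp_pos: [0.4921, 0.3102, 0.1973]
eef_rot: [0.697, 0.717, -0.0, 0.0]
contact_force: [0.3, -2.6, -2.2]
finger_gap: 0.0386
gripper_force: 61.1
```

Emit:
carry_out --xyz '[[0,0,0.03],[0,0,0.05],[0,0,0.05]]' --rotation '[[0,0,0],[0,0,0],[0,0,0]]' --hand '[0.25,0.25,0.25]'

```text
time_s: 31.15
tcp_pos: [0.4921, 0.3103, 0.1973]
eef_rot: [0.697, 0.717, -0.0, 0.0]
contact_force: [-3.4, -2.7, 6.1]
finger_gap: 0.0394
gripper_force: 62.0
```

Emit:
carry_out --xyz '[[0,0,0],[0,0,0],[0,0,0],[0,0,0],[0,0,0]]' --rotation '[[0,0,0],[0,0,0],[0,0,0],[0,0,0],[0,0,0]]' --hand '[0.5,0.55,0.65,0.7,0.7]'

```text
time_s: 31.65
tcp_pos: [0.4921, 0.3103, 0.1968]
eef_rot: [0.697, 0.717, 0.0, 0.0]
contact_force: [0.3, -0.5, 0.5]
finger_gap: 0.0593
gripper_force: 0.0
```

Emit:
carry_out --xyz '[[0,0,-1],[0,0,-4],[0,0,-8],[0,0,-11],[0,0,-13]]' --rotation '[[0,0,0],[0,0,0],[0,0,0],[0,0,0],[0,0,0]]' --hand '[0.7,0.7,0.7,0.7,0.7]'

```text
time_s: 32.15
tcp_pos: [0.4926, 0.3105, 0.3306]
eef_rot: [0.697, 0.717, 0.002, 0.001]
contact_force: [-0.0, 0.4, -0.2]
finger_gap: 0.0595
gripper_force: 0.0
```

```bash
python3 plan.py 570 -2.8 325 -66
```

```text
t 32.15 tcp [492.6 310.5 330.6] yaw 1.61 tilt 0.25 q6 0.33 gap 59.5 gf 0.0 F [-0.   0.4 -0.2]
shift cm [-31.54   6.85   0.54] rz 1.18
```

Emit:
carry_out --xyz '[[-2,0.4,0],[-6,1.3,0],[-10.5,2.3,0],[-15,3.3,0],[-19.5,4.2,0]]' --rotation '[[0,0,0.06],[0,0,0.18],[0,0,0.3],[0,0,0.42],[0,0,0.54]]' --hand '[0.75,0.75,0.75,0.75,0.75]'

```text
time_s: 32.65
tcp_pos: [0.5397, 0.115, 0.3279]
eef_rot: [0.864, 0.503, 0.001, 0.0]
contact_force: [0.8, 0.4, 0.1]
finger_gap: 0.064
gripper_force: 0.0
```

```bash
python3 plan.py 570 -2.8 325 -66
```

```text
t 32.65 tcp [539.7 115.  327.9] yaw -29.58 tilt 0.08 q6 0.51 gap 64.0 gf 0.0 F [0.8 0.4 0.1]
shift cm [-8.75  8.45  0.29] rz 0.636
```

Emit:
carry_out --xyz '[[-3,3,0],[-6,5.8,0],[-8.2,7.9,0],[-8.75,8.45,0],[-8.75,8.45,0]]' --rotation '[[0,0,0.13],[0,0,0.26],[0,0,0.39],[0,0,0.52],[0,0,0.635]]' --hand '[0.75,0.75,0.75,0.75,0.75]'

```text
time_s: 33.15
tcp_pos: [0.5707, -0.0032, 0.3277]
eef_rot: [0.978, 0.206, 0.0, 0.0]
contact_force: [-0.3, -0.5, -0.5]
finger_gap: 0.064
gripper_force: 0.0
```

Emit:
carry_out --xyz '[[0,0,0],[0,0,0],[0,0,0]]' --rotation '[[0,0,0],[0,0,0],[0,0,0]]' --hand '[0.75,0.75,0.75]'

```text
time_s: 33.45
tcp_pos: [0.5703, -0.0008, 0.3271]
eef_rot: [0.977, 0.212, 0.0, 0.0]
contact_force: [-0.0, -0.2, 0.9]
finger_gap: 0.064
gripper_force: 0.0
```

```bash
python3 plan.py 570 -2.8 193 -66
```

```text
t 33.45 tcp [570.3  -0.8 327.1] yaw -65.55 tilt 0.02 q6 0.93 gap 64.0 gf 0.0 F [-0.  -0.2  0.9]
shift cm [-0.11  0.17 13.41] rz 0.008
```

Emit:
carry_out --xyz '[[-0.1,0.17,1],[-0.1,0.17,4],[-0.1,0.17,8],[-0.1,0.17,11.5],[-0.1,0.17,13]]' --rotation '[[0,0,0.008],[0,0,0.008],[0,0,0.008],[0,0,0.008],[0,0,0.008]]' --hand '[0.75,0.75,0.75,0.75,0.75]'

```text
time_s: 33.95
tcp_pos: [0.5681, -0.0025, 0.1927]
eef_rot: [0.978, 0.207, -0.003, -0.001]
contact_force: [-0.3, 0.5, -0.0]
finger_gap: 0.0639
gripper_force: 0.0
```

Emit:
carry_out --xyz '[[0,0,0.35],[0,0,0.35],[0,0,0.35],[0,0,0.35],[0,0,0.35]]' --rotation '[[0,0,0],[0,0,0],[0,0,0],[0,0,0],[0,0,0]]' --hand '[0.75,0.75,0.65,0.58,0.52]' --squeeze 35

```text
time_s: 34.45
tcp_pos: [0.5707, -0.0032, 0.1947]
eef_rot: [0.978, 0.206, 0.001, 0.0]
contact_force: [-0.2, 0.7, -0.5]
finger_gap: 0.0443
gripper_force: 0.0
```

Emit:
carry_out --xyz '[[0,0,0],[0,0,0],[0,0,0],[0,0,0],[0,0,0]]' --rotation '[[0,0,0],[0,0,0],[0,0,0],[0,0,0],[0,0,0]]' --hand '[0.47,0.42,0.35,0.25,0.25]'

```text
time_s: 34.95
tcp_pos: [0.5708, -0.0033, 0.1947]
eef_rot: [0.978, 0.206, 0.001, 0.0]
contact_force: [-1.0, 0.5, 6.5]
finger_gap: 0.0413
gripper_force: 36.4
```

Emit:
carry_out --xyz '[[0,0,0],[0,0,-1],[0,0,-3],[0,0,-6],[0,0,-9]]' --rotation '[[0,0,0],[0,0,0],[0,0,0],[0,0,0],[0,0,0]]' --hand '[0.25,0.25,0.25,0.25,0.25]'

```text
time_s: 35.45
tcp_pos: [0.5697, -0.003, 0.2842]
eef_rot: [0.978, 0.206, -0.001, -0.0]
contact_force: [0.7, -0.3, -0.5]
finger_gap: 0.0417
gripper_force: 35.6
```

Emit:
carry_out --xyz '[[0,0,-2.5],[0,0,-4],[0,0,-4.5],[0,0,-4.5],[0,0,-4.5]]' --rotation '[[0,0,0.1],[0,0,0.2],[0,0,0.3],[0,0,0.39],[0,0,0.39]]' --hand '[0.25,0.25,0.25,0.25,0.25]'

```text
time_s: 35.95
tcp_pos: [0.57, -0.0031, 0.329]
eef_rot: [1.0, 0.013, 0.0, 0.0]
contact_force: [-0.1, -0.1, -0.5]
finger_gap: 0.0413
gripper_force: 35.6
```

```bash
python3 plan.py 558.7 334 325 -88.4
```

```text
t 35.95 tcp [570.   -3.1 329. ] yaw -88.56 tilt 0.03 q6 1.33 gap 41.3 gf 35.6 F [-0.1 -0.1 -0.5]
shift cm [ -0.28 -33.73   0.4 ] rz -0.003
```

Emit:
carry_out --xyz '[[0,-2,0],[-0.05,-5.5,0],[-0.1,-9.8,0],[-0.15,-14,0],[-0.15,-18,0]]' --rotation '[[0,0,0],[0,0,0],[0,0,0],[0,0,0],[0,0,0]]' --hand '[0.25,0.25,0.25,0.25,0.25]'

```text
time_s: 36.45
tcp_pos: [0.5634, 0.1784, 0.3282]
eef_rot: [1.0, 0.014, -0.0, 0.0]
contact_force: [-0.1, -0.4, -0.8]
finger_gap: 0.0414
gripper_force: 35.7
```

Emit:
carry_out --xyz '[[0,-4.2,0],[0,-8.4,0],[-0.05,-12.2,0],[-0.1,-14.8,0],[-0.13,-15.7,0]]' --rotation '[[0,0,0],[0,0,0],[0,0,0],[0,0,0],[0,0,0]]' --hand '[0.25,0.25,0.25,0.25,0.25]'

```text
time_s: 36.95
tcp_pos: [0.5577, 0.3362, 0.328]
eef_rot: [1.0, 0.016, -0.0, -0.0]
contact_force: [-0.6, -1.3, 0.2]
finger_gap: 0.0414
gripper_force: 35.7
```

Emit:
carry_out --xyz '[[0,0,0],[0,0,0],[0,0,0],[0,0,0]]' --rotation '[[0,0,0],[0,0,0],[0,0,0],[0,0,0]]' --hand '[0.25,0.25,0.25,0.25]'

```text
time_s: 37.35
tcp_pos: [0.559, 0.3324, 0.3284]
eef_rot: [1.0, 0.012, -0.0, 0.0]
contact_force: [-0.1, 0.5, -0.6]
finger_gap: 0.0415
gripper_force: 35.7
```

```bash
python3 plan.py 558.7 334 199.7 -88.4; python3 - <<'E'
from rig import viewer; import cv2
d=viewer.snapshot('wrist'); cv2.imwrite('pics/w5.png',d['image'])
E
```

```text
t 37.35 tcp [559.  332.4 328.4] yaw -88.6 tilt 0.02 q6 1.9 gap 41.5 gf 35.7 F [-0.1  0.5 -0.6]
shift cm [-0.02 -0.16 12.87] rz -0.003
```

View pics/w5.png

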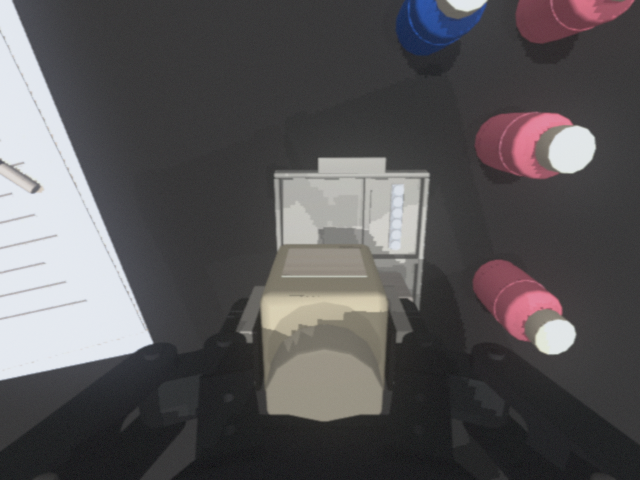

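The square bottle is held square and upright, aligned with the square compartment (columns 283–363). Lowering it.

Emit:
carry_out --xyz '[[0,-0.15,1],[0,-0.15,4],[0,-0.15,7.5],[0,-0.15,10],[0,-0.15,11]]' --rotation '[[0,0,0],[0,0,0],[0,0,0],[0,0,0],[0,0,0]]' --hand '[0.25,0.25,0.25,0.25,0.25]'

```text
time_s: 37.9
tcp_pos: [0.5571, 0.3344, 0.2143]
eef_rot: [1.0, 0.013, -0.003, 0.001]
contact_force: [-1.0, 0.2, -1.0]
finger_gap: 0.0417
gripper_force: 35.7
```

Emit:
carry_out --xyz '[[0,0,0.4],[0,0,0.8],[0,0,1.1],[0,0,1.4],[0,0,1.6]]' --rotation '[[0,0,0],[0,0,0],[0,0,0],[0,0,0],[0,0,0]]' --hand '[0.25,0.25,0.25,0.25,0.25]'

```text
time_s: 38.4
tcp_pos: [0.5588, 0.3353, 0.203]
eef_rot: [1.0, 0.013, 0.001, -0.0]
contact_force: [-0.2, 0.2, -0.8]
finger_gap: 0.0417
gripper_force: 35.7
```

Emit:
carry_out --xyz '[[0,0,0.06],[0,0,0.12],[0,0,0.15],[0,0,0.15]]' --rotation '[[0,0,0],[0,0,0],[0,0,0],[0,0,0]]' --hand '[0.25,0.25,0.25,0.25]'

```text
time_s: 38.8
tcp_pos: [0.5586, 0.3352, 0.2009]
eef_rot: [1.0, 0.013, 0.0, -0.0]
contact_force: [-0.4, 0.9, -0.5]
finger_gap: 0.0415
gripper_force: 35.7
```

```bash
python3 plan.py 558.7 334 199.7 -88.4
```

```text
t 38.8 tcp [558.6 335.2 200.9] yaw -88.52 tilt 0.01 q6 1.9 gap 41.5 gf 35.7 F [-0.4  0.9 -0.5]
shift cm [0.01 0.12 0.12] rz -0.002
```

Final settle and release, then retreat up and away to a clear spot.

Emit:
carry_out --xyz '[[0,0.1,0.05],[0,0.1,0.1],[0,0.1,0.13],[0,0.1,0.13]]' --rotation '[[0,0,0],[0,0,0],[0,0,0],[0,0,0]]' --hand '[0.25,0.25,0.25,0.25]'

```text
time_s: 39.2
tcp_pos: [0.5586, 0.3341, 0.1998]
eef_rot: [1.0, 0.013, 0.0, 0.0]
contact_force: [-1.3, -1.2, 1.4]
finger_gap: 0.0418
gripper_force: 36.0
```

Emit:
carry_out --xyz '[[0,0,0],[0,0,0],[0,0,0],[0,0,0],[0,0,0]]' --rotation '[[0,0,0],[0,0,0],[0,0,0],[0,0,0],[0,0,0]]' --hand '[0.5,0.55,0.65,0.7,0.7]'

```text
time_s: 39.7
tcp_pos: [0.5586, 0.3342, 0.1995]
eef_rot: [1.0, 0.013, 0.0, -0.0]
contact_force: [0.7, 0.3, -0.7]
finger_gap: 0.0598
gripper_force: 0.0
```

Emit:
carry_out --xyz '[[0,0,-1],[0,0,-4],[0,0,-8],[0,0,-12],[0,0,-16]]' --rotation '[[0,0,0],[0,0,0],[0,0,0],[0,0,0],[0,0,0]]' --hand '[0.7,0.7,0.7,0.7,0.7]'

```text
time_s: 40.2
tcp_pos: [0.5584, 0.3341, 0.362]
eef_rot: [1.0, 0.013, 0.0, -0.0]
contact_force: [0.1, 1.7, -0.0]
finger_gap: 0.0599
gripper_force: 0.0
```

Emit:
carry_out --xyz '[[0,2,-1],[0,6,-2],[0,10.5,-3],[0,15,-4],[0,19,-4]]' --rotation '[[0,0,0],[0,0,0],[0,0,0],[0,0,0],[0,0,0]]' --hand '[0.7,0.7,0.7,0.7,0.7]'

```text
time_s: 40.7
tcp_pos: [0.5634, 0.142, 0.4014]
eef_rot: [1.0, 0.013, 0.001, 0.0]
contact_force: [0.1, -0.1, 1.3]
finger_gap: 0.0595
gripper_force: 0.0
```

Emit:
carry_out --xyz '[[0,4,0],[0,7,0],[0,9,0],[0,9,0],[0,9,0]]' --rotation '[[0,0,0],[0,0,0],[0,0,0],[0,0,0],[0,0,0]]' --hand '[0.7,0.7,0.7,0.7,0.7]'

```text
time_s: 41.2
tcp_pos: [0.5656, 0.0539, 0.3996]
eef_rot: [1.0, 0.012, -0.0, -0.0]
contact_force: [-0.8, 1.0, 0.1]
finger_gap: 0.0595
gripper_force: 0.0
```

```bash
python3 - <<'E'
from h import *; from rig import r,viewer
s=r.get_state(); ims=[]
for n in ['scene','side']:
    d=viewer.snapshot(n); P,_,_,_=cloud(s,d); Q=P*1000; ims.append(d['image'])
    for nm,(x0,y0),a,regs in [('long',(507.7,-322.3),-7.9,dict(tip=(-72,0,42,52),tall=(8,19,34,33),jar=(80,19,34,33))),('short',(526.1,311),1.6,dict(block=(-34,0,31,54),sq=(33,22,32,32)))]:
        c,sn=np.cos(np.radians(a)),np.sin(np.radians(a)); q=(Q[:,:2]-[x0,y0])@np.array([[c,-sn],[sn,c]])
        for k,(cx,cy,hx,hy) in regs.items():
            m=(abs(q[:,0]-cx)<hx+8)&(abs(q[:,1]-cy)<hy+8)&(Q[:,2]>25)&(Q[:,2]<110)
            h=np.percentile(Q[m,2],99); t=m&(Q[:,2]>h-5); R=cv2.minAreaRect(q[t].astype(np.float32))
            print(n,k,'top %.1f'%h,'zspread %.1f'%np.std(Q[t,2]),'c',np.round(np.array(R[0])-[cx,cy],1),'size',np.round(R[1],0),'a',round(R[2],0))
    for k,(x,y) in dict(sb=(453,-68),sj=(562,-113)).items():
        m=(np.hypot(Q[:,0]-x,Q[:,1]-y)<30)&(Q[:,2]>10); t=Q[m]; t=t[t[:,2]>t[:,2].max()-6]; print(n,k,np.round(t.mean(0),0))
cv2.imwrite('pics/final.png',np.hstack([cv2.resize(ims[0][130:400,120:560],(400,245)),cv2.resize(ims[1][110:480,150:550],(400,370))[:245]]) if 0 else np.vstack([cv2.resize(ims[0][160:330,160:540],(640,286)),cv2.resize(ims[1][140:480,190:510],(640,680))[:0]]))
cv2.imwrite('pics/final.png',np.hstack([cv2.resize(ims[0][150:350,160:540],None,fx=1.05,fy=1.6)[:, :400],cv2.resize(ims[1],(400,320))]))
E
```

```text
scene tip top 60.4 zspread 1.2 c [-1.2 -0.2] size [83. 62.] a 84.0
scene tall top 93.5 zspread 1.5 c [1. 1.] size [26. 23.] a 0.0
scene jar top 62.7 zspread 1.2 c [0.7 2.4] size [44. 46.] a 36.0
scene block top 54.8 zspread 1.1 c [ 1.1 -0.7] size [83. 44.] a 88.0
scene sq top 83.4 zspread 1.2 c [-0.1  0.5] size [31. 34.] a 79.0
scene sb [455. -67.  54.]
scene sj [ 565. -113.   44.]
side tip top 60.7 zspread 0.9 c [-0.5 -1.3] size [81. 58.] a 90.0
side tall top 94.3 zspread 1.0 c [ 0.4 -1.3] size [26. 25.] a 60.0
side jar top 63.0 zspread 1.0 c [ 0.3 -0.2] size [47. 46.] a 28.0
side block top 54.5 zspread 0.9 c [-0.8 -1.9] size [89. 40.] a 90.0
side sq top 83.3 zspread 1.4 c [-1.2 -0.6] size [31. 30.] a 47.0
side sb [452. -71.  55.]
side sj [ 562. -117.   44.]
```

View pics/final.png

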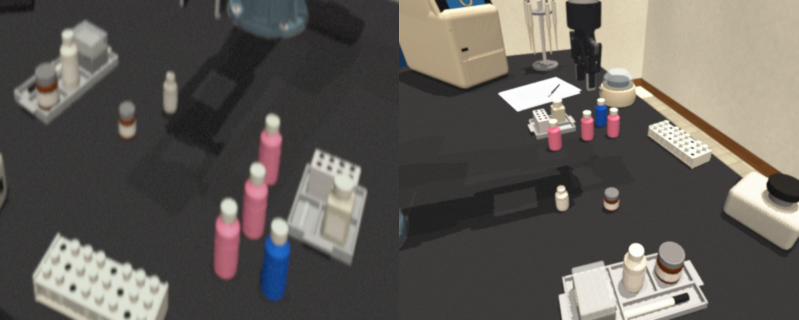

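All five items stand centred in their compartments at the expected heights. The small bottle, small jar and coloured bottles look undisturbed. Handing in.

```bash
python3 -c "
from rig import workorder; print(workorder.hand_in())"
```

```text
the job is handed in; nothing more can be done
None
```

Both kits are made up and handed in at about 41 s: all five items stand upright and centred in their compartments, the spare bottle and jar were left where they were, and the hardest landing (the tip box) reached at least 79 N at the wrist, against the 120 N limit.

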